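# Rake a dropped washer out from under the low wire shelf

### The arm

A 6-joint arm with a two-finger parallel gripper is mounted at the origin on the work surface. World frame = base frame: x ahead of the robot, y to its left, z up, the work surface at z = 0. Lengths are in mm, angles in rad, forces in N, time in s.
With the tool pointing down it reaches from about 350 to 975 mm from the base axis. Payload 7.1 kg.
Tool frame: the origin (TCP) lies on the front face of the gripper's body, between the roots of the fingers; the fingertips stand 80 mm ahead of it and the grasp point (between the pads) lies 61 mm ahead of it (env.tips_ahead is the distance from the TCP to the fingertips, in mm); z points along the fingers, y is the line along which they close (so a half turn about z gives the same grasp; the last joint's range is limited). The gripper opens to 88 mm and grips with 3 to 60 N. Pads are 20 mm wide; open, the fingers measure 115 mm over their backs; the gripper's body (75 mm by 178 mm) begins 61 mm behind the grasp point.
Start: joints at [1.158, 0.423, 1.63, -0, 1.089, -0.019], TCP at [239.781, 577.157, 302.675] pointing down, gripper open.
Joint ranges: [-3, 3], [-0.9, 2.11], [0.09, 2.58], [-1.31, 4.45], [0.11, 2.69], [-2.54, 2.54]. Speed limits (rad/s): [2.39, 2.39, 3.01, 3.14, 3.14, 3.14].

### API

Orientations are given as a unit quaternion [x, y, z, w].
In Python, from station import env, set_gripper, viewer, workorder gives the robot as it stands. Calls block until the motion is done:
- env.reach(position, orientation): joint-space move of the TCP to a pose.
- env.move_l(position, rot=None, rate=150, f_stop=None): straight line of the TCP; rot=None keeps the orientation; rate is the mean speed in mm/s. With f_stop (N) it stops when the force on the tool has changed by that much, and returns True; else False.
- env.move_joints(angles): joint-space move.
- set_gripper(opening): finger opening in mm; the grip force is fixed at half the most; returns when the fingers have stopped.
- env.hold(seconds).
- env.ik(position, orientation): joint angles nearest the present ones, or None.
- env.read_state(): the state.
- viewer.camera(name): name is "side" or "top"; returns the picture (384x512x3 uint8, blue, green, red); there is no depth.
- viewer.camera_params(name): a dict with "fx", "fy", "cx", "cy" (pixels), "dist" ([k1, k2, p1, p2, k3] as OpenCV has them; the pictures are not rectified), "pose" (4x4, takes a point from camera to world coordinates). Camera axes: x right, y up, looking along -z (the intrinsics and any distortion apply to the point x, -y, -z); pixel columns grow to the right and rows downward; lengths in mm; the calibration is good to about 2 mm. A picture is of the moment at which its call begins. camera_params takes no time and is no camera call.
A pose or a line that the arm cannot do raises env.IKError and nothing moves.
- workorder.sign_off(): hands the job in; it is judged then, once.
The state is a dict: "time_s": time; "qpos": joint angles; "dq": joint speeds; "tau": joint torques, N m; "tool_pos": TCP position; "orientation": TCP orientation; "force": force on the tool from outside, world axes, zero at the start; "wrist_torque": the same for the moment, N m; "width": finger opening in mm; "grip_force": force on a finger pad.
Only numpy, scipy, OpenCV 4.12 (cv2) and the standard library are available. Lean on these libraries where they do the work, as an engineer would, in place of code of your own. Each camera call takes 0.05 s, during which the arm holds its last target. There are 200 camera calls.

### The job

A steel washer has dropped onto the board under the low wire shelf. Hold the flat hooked probe by its handle, reach in beyond where the washer lies and let the toe down until it just rests on the board; then, always keeping the toe down with only a light touch of a few newtons (never 6), sweep the washer up and drag it out over the board's edge so that it lies on the catch plate in front of the open end. Finally lay the probe down flat on the bench, off the plate and clear of the shelf; do not bump the shelf or disturb anything else.

Things in the scene. Friction and masses are not known exactly. Their poses are not given: they have to be found in the camera images.
- shelf: Fixed low shelf of dark steel wire, 320 mm long, 250 mm wide. Origin: middle of its open end, at bench level; x axis runs level in under the shelf from that end, y across it, z up. Posts 12 mm thick at x 6 and 314 mm, y +-119 mm. Its wires' undersides are 62 mm above the bench; gaps about 30 mm, so one sees between them.
- board_edge (a point): Point at bench level under the middle of the near edge of the pale, flat, level, rigid heat board below the shelf: it runs from the open end (x = 0 of the shelf) 310 mm in, 210 mm wide. Its upper face is 3 to 13 mm above the bench; that differs from time to time, is not given and must be felt.
- board_search (a point): Point at bench level below the middle of the area where the washer lies, fixed to the shelf (60 mm in, 7 mm to its +y). The washer's centre lies within 25 mm of it along the shelf's x and 40 mm along its y; its pose is not given. Flat steel ring, outside 30 mm, hole 17 mm, 4 mm thick, 16 g, loose and flat on the board; too light to be felt through the probe.
- plate: Fixed thin flat aluminium catch plate, 2 mm thick, on the bench in front of the shelf's open end; no rim. Origin and axes as the shelf's: it spans x from -150 to -4 mm, y +-110 mm. The washer drops onto it when pushed over the board's edge.
- probe: Flat hooked probe, 160 g, rigid, lying flat on the bench at the start. Origin on its underside below the handle's centre; x along the blade to the toe, z up. Steel blade 18 wide, 4 thick, x -35 to 205 mm; at its end a toe (x 193 to 205, 6 mm high) sticks out sideways to +y only, to y = 32 mm. Black handle block x -35 to 35, 24 mm wide, top 46 mm up. Mass centre about 40 mm ahead of the handle's.
- probe_grip (a point): Where to grasp the probe: on the handle's middle line, 32 mm above the probe's underside, at the probe's x = 0, y = 0. Grasp firmly across its 24 mm width. Held so, a toe pressed on the board gives about 2 N per mm.
- probe_toe (a point): Middle of the toe's inner lower edge (the edge that faces the handle): probe x = 193 mm, y = 11.5 mm, on the underside.
- ctrlbox_mid (a point): Bystander: grey instrument box 100 x 150 x 80 mm standing on the far part of the shelf (150 mm across the shelf); its centre.
- nut_mid (a point): Bystander: hexagon nut, 24 mm over corners, 13 mm high, on the board far in under the shelf (235 to 270 mm in); leave it. Its centre.
- jar_mid (a point): Bystander: glass jar with white cap, 72 mm across, 120 mm high; its centre.
- tape_mid (a point): Bystander: empty cardboard roll lying flat, 90 mm outside, 24 mm high; its centre.
- mug_mid (a point): Bystander: white mug, 80 mm across, 90 mm high, with a handle; its centre.
- carton_mid (a point): Bystander: small cardboard carton 120 x 90 x 70 mm; its centre.
- driver_grip (a point): Bystander: screwdriver lying at the far side; the middle of its handle.

How it is judged:
By the outcome, as a careful person would: the job done as asked, in the order asked, and still so for the second after the job is handed in, with the robot touching nothing.
It also fails if it takes over 72 s, if anything falls off the work surface, if the arm or the gripper's body presses on something with over 40 N, if the wrist force passes 120 N, or if a joint passes its speed limit or range.

## Working session

There is one attempt and no reset: what is moved stays moved. The work goes in short steps, each a Python script; the robot and the scene stay as the last script left them, time stands still between calls to the robot, and variables do not carry over. Pictures are saved under pics/ and viewed, at most 10 in all, crops included, and the job is handed in when it is done.

```bash
ls; mkdir -p pics; python3 - <<'E'
from station import env, viewer
import cv2
for n in("top","side"):
    cv2.imwrite(f"pics/{n}0.png",cv2.resize(viewer.camera(n),(800,600),interpolation=cv2.INTER_CUBIC)); p=viewer.camera_params(n); print(n,p)
s=env.read_state(); print(s)
E
```

```text
pics
top {'fx': 377.88168903937947, 'fy': 377.88168903937947, 'cx': 255.63346945145133, 'cy': 186.47002242659403, 'dist': array([-0.0877808,  0.       ,  0.       ,  0.       ,  0.       ]), 'pose': array([[ 6.30480452e-03,  9.90783819e-01, -1.35305854e-01,
         4.04213663e+02],
       [-9.99864450e-01,  8.30412176e-03,  1.42169721e-02,
        -6.52940950e+01],
       [ 1.52095422e-02,  1.35197878e-01,  9.90701874e-01,
         1.19888913e+03],
       [ 0.00000000e+00,  0.00000000e+00,  0.00000000e+00,
         1.00000000e+00]])}
side {'fx': 366.7743773046019, 'fy': 366.7743773046019, 'cx': 252.03808732361688, 'cy': 189.9383284651384, 'dist': array([-0.10995513,  0.        ,  0.        ,  0.        ,  0.        ]), 'pose': array([[-9.87181806e-01,  1.15419468e-01, -1.10228980e-01,
         4.27017064e+02],
       [-1.58043581e-01, -6.10737703e-01,  7.75900563e-01,
         7.19656001e+02],
       [ 2.22330361e-02,  7.83375902e-01,  6.21150455e-01,
         7.18755286e+02],
       [ 0.00000000e+00,  0.00000000e+00,  0.00000000e+00,
         1.00000000e+00]])}
{'time_s': 0.1, 'qpos': array([ 1.15800899e+00,  4.23785620e-01,  1.63060534e+00, -1.05564469e-05,
        1.08857785e+00, -1.89863119e-02]), 'dq': array([-1.12170679e-03, -4.06936871e-06, -1.38242967e-03,  1.18116854e-04,
        2.94172876e-03,  8.38241233e-04]), 'tau': array([-3.23135791e-04, -5.45619392e+01, -2.74323606e+01,  6.44279947e-02,
        1.87827501e-02,  3.44116458e-06]), 'tool_pos': array([239.62850089, 576.81891821, 301.96934736]), 'orientation': array([ 1.95628229e-01,  9.80677889e-01, -6.73104021e-04, -1.42829002e-04]), 'force': array([0.21858776, 0.72092298, 0.72718073]), 'wrist_torque': array([ 0.02613312,  0.03309895, -0.01182797]), 'grip_force': 0.0, 'width': 87.78199159466975}
```

View pics/top0.png

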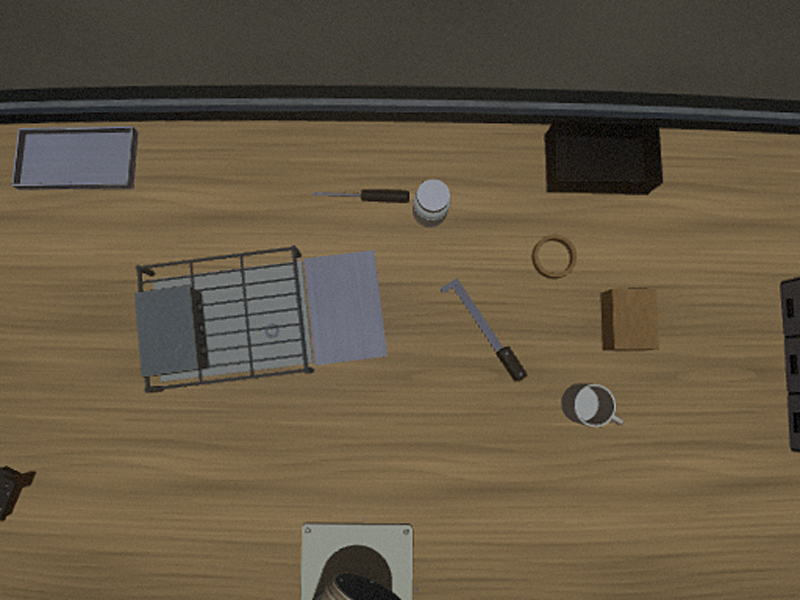

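View pics/side0.png

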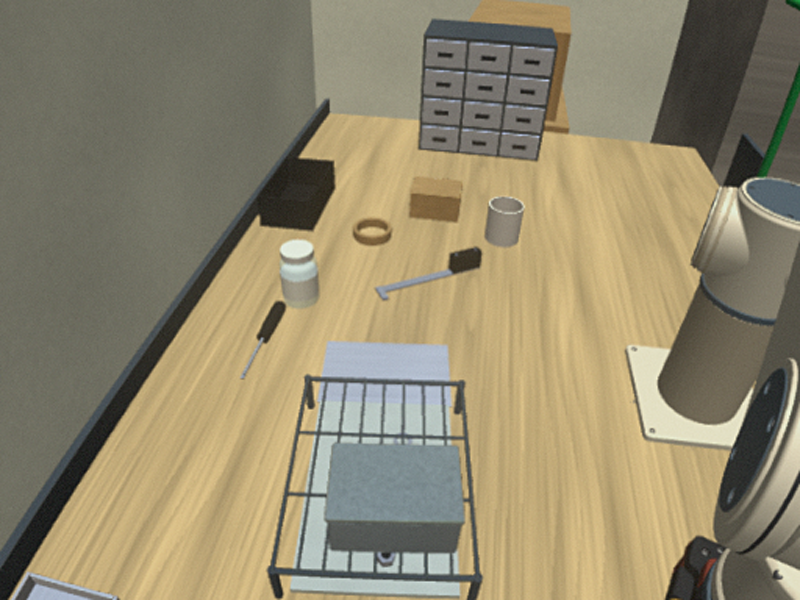

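The top view shows the shelf at left with its open end facing right (+x column), the washer near (272,330), the probe with its toe at (455,283) and its handle at (511,363), all in 800x600 pixels. Next I'll enlarge the crops.

```bash
python3 - <<'E'
from station import env, viewer
import cv2,numpy as np
im=np.mean([viewer.camera("top") for _ in range(5)],0).astype(np.uint8)
cv2.imwrite("pics/raw.png",im)
a=cv2.resize(im[150:260,82:258],None,fx=4.5,fy=4.5,interpolation=cv2.INTER_CUBIC)
cv2.imwrite("pics/c1.png",cv2.convertScaleAbs(a,alpha=1.5))
a=cv2.resize(im[170:250,275:345],None,fx=7,fy=7,interpolation=cv2.INTER_CUBIC)
cv2.imwrite("pics/c2.png",cv2.convertScaleAbs(a,alpha=1.5))
E
```

```text
(no output)
```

View pics/c1.png

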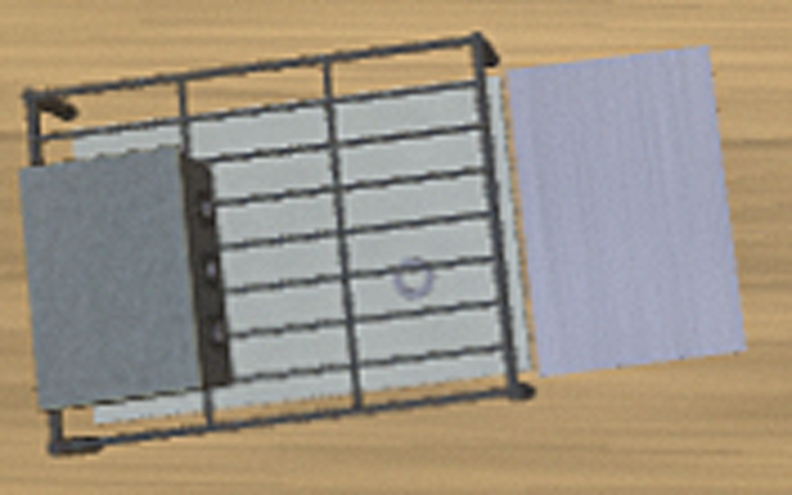

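View pics/c2.png

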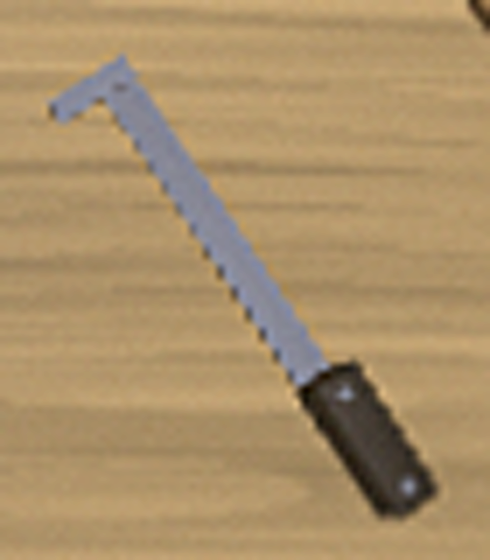

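In c1 the plate corners are at (508,70), (709,45), (746,350) and (540,377), and the washer is at (413,278). In c2 the toe's outer corner is at (124,57), its tip at (50,105) and its inner corner at (104,98). The blade meets the handle at (297,383)/(328,360), and the handle's rear is at (437,490)/(385,517).

```bash
cat > h.py <<'E'
from station import env, set_gripper, viewer, workorder
import numpy as np, cv2
from scipy.optimize import least_squares
from scipy.spatial.transform import Rotation as R
F=np.diag([1,-1,-1.])
def proj(P,n="top"):
    c=viewer.camera_params(n);T=np.linalg.inv(c["pose"])
    p=(T[:3,:3]@np.atleast_2d(P).T).T+T[:3,3]
    K=np.array([[c["fx"],0,c["cx"]],[0,c["fy"],c["cy"]],[0,0,1]])
    return cv2.projectPoints(p@F,np.zeros(3),np.zeros(3),K,c["dist"])[0][:,0]
def unproj(uv,z,n="top"):
    return least_squares(lambda q:(proj([q[0],q[1],z],n)-uv).ravel(),[400,0],x_scale=100).x
def w(pose,P):
    P=np.atleast_2d(P).astype(float);x,y,a=pose;c,s=np.cos(a),np.sin(a)
    return np.c_[x+c*P[:,0]-s*P[:,1],y+s*P[:,0]+c*P[:,1],P[:,2]]
def fit(P,uv,g,n="top"):
    r=least_squares(lambda q:(proj(w(q,P),n)-uv).ravel(),g,x_scale=[100,100,1],loss="soft_l1")
    return r.x,(proj(w(r.x,P),n)-uv)
E
python3 - <<'E'
from h import *
np.set_printoptions(precision=2,suppress=True)
c1=lambda l:(np.array(l)+.5)/4.5-.5+[82,150]
c2=lambda l:(np.array(l)+.5)/7-.5+[275,170]
# guess: shelf x axis points image-left = world +y
pl,e=fit([[-4,110,2],[-150,110,2],[-150,-110,2],[-4,-110,2]][::-1],c1([(508,70),(709,45),(746,350),(540,377)]),[450,100,1.6]);print(pl,e)
# shelf +y = world -x: top edge of image (larger x) has y=-110
pr,e=fit([[205,-9,6],[205,32,6],[193,9,6],[35,9,4],[35,-9,4],[-35,-12,46],[-35,12,46]],c2([(124,57),(50,105),(104,98),(297,383),(328,360),(437,490),(385,517)]),[350,-300,.5]);print(pr,e)
for z in(5,10,15):
    q=unproj(c1([(413,278)])[0],z); d=q-pl[:2];c,s=np.cos(pl[2]),np.sin(pl[2]);print(z,q,c*d[0]+s*d[1],-s*d[0]+c*d[1])
print("posts in c1",(proj(w(pl,[[6,-119,68],[314,-119,68],[6,119,68],[314,119,68]]))-[82,150]+.5)*4.5-.5)
E
```

```text
[526.02 105.22   1.7 ] [[-0.23 -0.09]
 [ 0.08 -0.01]
 [ 0.2   0.18]
 [-0.06 -0.08]]
[ 422.51 -303.19    0.58] [[-0.37 -0.79]
 [-0.47 -0.81]
 [-0.12 -0.53]
 [-0.32  0.41]
 [-0.08  0.6 ]
 [ 0.46  0.18]
 [ 1.44  0.66]]
5 [485.5  177.36] 76.83861382464164 30.679281065925146
10 [485.16 176.34] 75.8759854164576 31.15040490037736
15 [484.82 175.33] 74.91335700827109 31.621528734819975
posts in c1 [[476.89  39.88]
 [ 31.26  95.73]
 [513.55 390.83]
 [ 55.72 445.88]]
```

```bash
cat >> h.py <<'E'
from scipy.optimize import minimize
def box(x0,x1,y0,y1,z0,z1): return np.array([[x,y,z] for x in(x0,x1) for y in(y0,y1) for z in(z0,z1)],float)
BL=[box(35,205,-9,9,0,4),box(193,205,-9,32,0,6)]; HD=[box(-35,35,-12,12,0,46)]
def sil(boxes,pose,n,roi,S=8):
    x0,y0,x1,y1=roi;m=np.zeros(((y1-y0)*S,(x1-x0)*S),np.uint8)
    for b in boxes:
        uv=((proj(w(pose,b),n)-[x0,y0]+.5)*S-.5)
        cv2.fillConvexPoly(m,cv2.convexHull(np.round(uv*16).astype(np.int32)),255,shift=4)
    return cv2.resize(m,(x1-x0,y1-y0),interpolation=cv2.INTER_AREA)/255.
def silfit(masks,g):  # list of (n,roi,boxes,mask)
    B=lambda a:cv2.GaussianBlur(a.astype(float),(0,0),1.2)
    f=lambda q:sum(((B(sil(b,q,n,r))-B(m))**2).sum() for n,r,b,m in masks)
    r=minimize(f,g,method="Nelder-Mead",options=dict(initial_simplex=np.array(g)+np.array([[0,0,0],[6,0,0],[0,6,0],[0,0,.04]]),xatol=.02,fatol=1e-3))
    return r.x,r.fun
def masks(n,im,roi):
    x0,y0,x1,y1=roi;c=im[y0:y1,x0:x1].astype(int);dark=(c.max(2)<75);blue=(c[...,0]>=c[...,2]-2)&~dark
    big=lambda m:(lambda k:k[1]==1+np.argmax(k[2][1:,4]))(cv2.connectedComponentsWithStats(m.astype(np.uint8)))
    return [(n,roi,BL,big(blue)),(n,roi,HD,big(dark))]
E
python3 - <<'E'
from h import *
np.set_printoptions(precision=3,suppress=True)
g=[422.5,-303.2,.58]
t=cv2.imread("pics/raw.png"); s=viewer.camera("side")
M=[]
for n,im in(("top",t),("side",s)):
    p=proj(w(g,np.vstack(BL+HD)),n);a=np.floor(p.min(0)).astype(int)-6;b=np.ceil(p.max(0)).astype(int)+7
    m=masks(n,im,(*a,*b)); M.append(m); print(n,[(k[3].sum(),sil(k[2],g,n,k[1]).sum()) for k in m])
    r=silfit(m,g);print(r)
r=silfit(M[0]+M[1],g);print(r)
out=[]
for m in M:
    n,roi=m[0][:2];im=t if n=="top" else s
    c=cv2.resize(im[roi[1]:roi[3],roi[0]:roi[2]],None,fx=5,fy=5,interpolation=cv2.INTER_CUBIC)
    for k in m:
        cs,_=cv2.findContours(cv2.resize((sil(k[2],r[0],n,roi)*255).astype(np.uint8),None,fx=5,fy=5),0,2)[0:2] if 0 else (cv2.findContours((cv2.resize(sil(k[2],r[0],n,roi),None,fx=5,fy=5)>.5).astype(np.uint8),cv2.RETR_EXTERNAL,cv2.CHAIN_APPROX_NONE)[0],0)
        cv2.drawContours(c,cs,-1,(0,0,255),1)
    out.append(c)
h=max(o.shape[0] for o in out)
o=np.hstack([cv2.copyMakeBorder(o,0,h-o.shape[0],0,0,0) for o in out]);k=min(1,800/o.shape[1],600/h);cv2.imwrite("pics/fit.png",cv2.resize(o,None,fx=k,fy=k))
E
```

```text
top [(np.int64(297), np.float64(345.33333333333337)), (np.int64(218), np.float64(247.65882352941176))]
(array([ 422.489, -304.765,    0.586]), np.float64(7.116187734120102))
side [(np.int64(175), np.float64(248.4313725490196)), (np.int64(230), np.float64(333.63921568627455))]
(array([ 421.587, -304.684,    0.591]), np.float64(48.92146301844003))
(array([ 422.438, -304.415,    0.586]), np.float64(57.426236123633444))
```

View pics/fit.png

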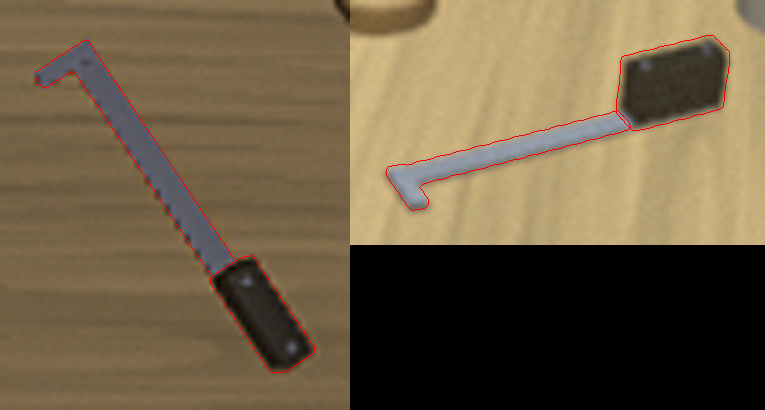

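The probe silhouette fit matches in both views: pose (422.4, -304.5, 0.586). Next I'll check IK for all poses, then grasp.

```bash
cat >> h.py <<'E'
S=np.array([526.02,105.22,1.7]); PR=np.array([422.44,-304.5,.586]); WY=31.0; WX=76.
with_S=lambda x,y:w(S,[[x,y,0]])[0,:2]
FL=-1  # tool x = FL*probe x
def tool(xy,ang,toe_z,pitch=0.,ref=205.):
    """TCP pose for probe handle above bench point xy, heading ang; toe underside at probe x=ref has height toe_z"""
    X=np.array([np.cos(ang)*np.cos(pitch),np.sin(ang)*np.cos(pitch),-np.sin(pitch)]);Y=np.array([-np.sin(ang),np.cos(ang),0]);Z=np.cross(X,Y)
    o=np.array([xy[0],xy[1],toe_z+ref*np.sin(pitch)])
    return o+Z*(32+61), R.from_matrix(np.c_[FL*X,-FL*Y,-Z]).as_quat()
P=.05
def toe_at(sx,sy,z,pitch=P): # toe inner edge (x=193) at shelf x=sx, probe axis at shelf y=sy
    return tool(with_S(sx-193*np.cos(pitch),sy),S[2],z,pitch)
E
python3 - <<'E'
import h; from h import *
np.set_printoptions(precision=2,suppress=True)
for h.FL in(1,-1):
    for p in(tool(PR[:2],PR[2],150),tool(PR[:2],PR[2],0),toe_at(-30,1,80),toe_at(-30,1,24),toe_at(98,1,5),toe_at(-35,7,5)): print(h.FL,p[0],env.ik(*p))
print([env.read_state()["force"] for _ in range(3)])
E
```

```text
1 [ 422.44 -304.5   243.  ] [-0.65  0.35  1.9  -0.    0.88  0.34]
1 [ 422.44 -304.5    93.  ] [-0.65  0.61  1.96 -0.    0.57  0.34]
1 [ 553.13 -111.2   183.13] [-0.2   0.5   1.85 -0.07  0.78 -0.28]
1 [ 553.13 -111.2   127.13] [-0.2   0.59  1.87 -0.08  0.67 -0.27]
1 [536.64  15.73 108.13] [ 0.03  0.6   1.92 -0.09  0.62 -0.03]
1 [ 547.82 -116.93  108.13] [-0.21  0.62  1.88 -0.08  0.63 -0.28]
-1 [ 422.44 -304.5   243.  ] None
-1 [ 422.44 -304.5    93.  ] None
-1 [ 553.13 -111.2   183.13] None
-1 [ 553.13 -111.2   127.13] None
-1 [536.64  15.73 108.13] None
-1 [ 547.82 -116.93  108.13] None
[array([-0.3 , -0.31, -0.25]), array([-0.3 , -0.31, -0.25]), array([-0.3 , -0.31, -0.25])]
```

```bash
sed -i 's/^FL=-1/FL=1/' h.py; python3 - <<'E'
from h import *
np.set_printoptions(precision=2,suppress=True)
env.reach(*tool(PR[:2],PR[2],110)); print(env.read_state()["time_s"])
p,q=tool(PR[:2],PR[2],0)
print("hit",env.move_l(p,q,rate=100,f_stop=15))
s=env.read_state();print(s["tool_pos"]-p,s["force"])
set_gripper(0)
s=env.read_state();print(s["width"],s["grip_force"],s["force"],s["tool_pos"]-p,s["time_s"])
env.move_l(tool(PR[:2],PR[2],70)[0],q,rate=120)
env.reach(*toe_at(-30,WY-30,70)); env.hold(.3)
p,q=toe_at(-30,WY-30,70)
for i in range(4):
    s=env.read_state();print(s["force"],s["wrist_torque"],s["tool_pos"]-p,s["time_s"]);env.hold(.1)
t=np.mean([viewer.camera("top") for _ in range(3)],0).astype(np.uint8)
cv2.imwrite("pics/t2.png",cv2.convertScaleAbs(cv2.resize(t[130:290,90:350],None,fx=3,fy=3,interpolation=cv2.INTER_CUBIC),alpha=1.4))
uv=proj([ (w([*with_S(-223,WY-30),S[2]],[[x,y,0]])[0]+[0,0,76]) for x,y in((205,-9),(205,32),(193,32),(193,9))]);print((uv-[90,130]+.5)*3-.5)
E
```

```text
3.5667
hit False
[ 0.28 -0.23  0.52] [-1.2   0.43 -0.68]
23.52783839549005 29.983735978603363 [-0.37 -0.35 -0.6 ] [-0.08  0.05 -0.05] 5.8167
[ 0.29  0.49 -0.86] [-0.11  0.03  0.  ] [-0.35 -1.04 -0.  ] 7.775
[-0.11  0.49 -1.16] [-0.09  0.04  0.06] [-0.22 -0.71  0.01] 7.875
[ 0.26 -0.35 -1.53] [-0.14 -0.02 -0.01] [-0.1  -0.34  0.03] 7.975
[ 0.23 -0.01 -1.16] [-0.11  0.06 -0.01] [-0.04 -0.14  0.06] 8.075
[[327.49 190.16]
 [331.76 230.89]
 [343.76 229.44]
 [341.33 206.55]]
```

View pics/t2.png

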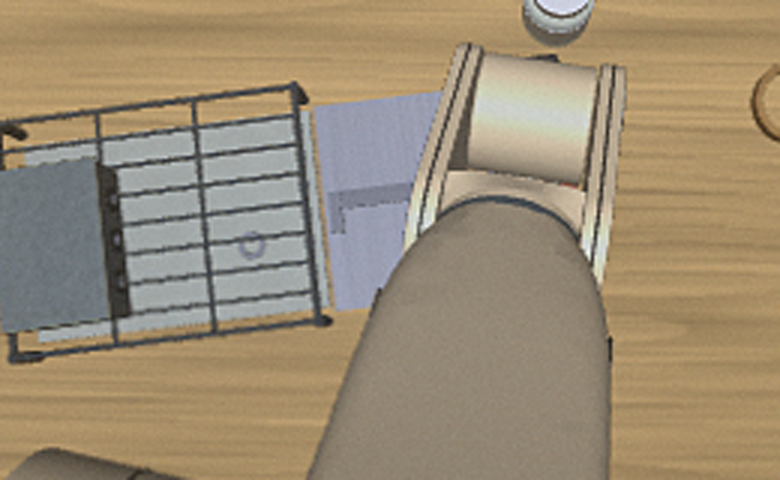

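The toe appears at about (329,191)–(331,233), within 1–2 px of the prediction, and the washer is at (252,245). Now I'll enter and feel for the board.

```bash
cat >> h.py <<'E'
def avg(n=12,dt=.02):
    a=[]
    for _ in range(n):
        env.hold(dt);s=env.read_state();a.append(np.r_[s["force"],s["wrist_torque"],s["tool_pos"]])
    return np.mean(a,0)
E
python3 - <<'E'
from h import *
np.set_printoptions(precision=2,suppress=True)
TX=WX+15+8; sy=WY-30
env.move_l(*toe_at(-30,sy,25),rate=120)
env.move_l(*toe_at(TX,sy,24),rate=100); env.hold(.5)
p,q=toe_at(TX,sy,24); b=avg(20); np.save("base.npy",b); print(b,b[6:]-p)
hit=env.move_l(toe_at(TX,sy,1)[0],q,rate=6,f_stop=1.8)
s=env.read_state();print(hit,s["force"]-b[:3],s["tool_pos"]-p,s["time_s"])
a=avg(15);print(a-b, env.read_state()["time_s"])
E
```

```text
[ -0.18   0.07  -1.42  -0.1    0.04   0.   536.51  16.73 127.13] [-0.    0.01  0.  ]
True [ 1.21 -1.17  2.85] [ -0.18  -0.08 -15.52] 13.475
[  0.44  -1.3    2.52   0.31   0.    -0.05  -0.31  -0.11 -15.66] 13.725
```

```bash
python3 - <<'E'
from h import *
np.set_printoptions(precision=2,suppress=True)
b=np.load("base.npy");TX=WX+15+8; sy=WY-30; z=8.35
env.move_l(toe_at(TX,sy+5.5,z)[0],rate=12); x=TX
while x>-3:
    a=avg(8);f=a[2]-b[2]; t=(a[3]-b[3])/.19
    print(round(x),round(z,2),a[:6]-b[:6],round(t,2),a[8]-toe_at(x,sy+5.5,z)[0][2])
    z+=np.clip((f-2.5)/2*.6,-.6,.6) if abs(f-2.5)>.4 else 0
    x-=17; env.move_l(toe_at(x,sy+5.5,z)[0],rate=30)
a=avg(8);print(x,z,a[:6]-b[:6],env.read_state()["time_s"]); np.save("st.npy",[x,z])
for n in("top","side"): cv2.imwrite(f"pics/{n}3.png",viewer.camera(n))
t=cv2.imread("pics/top3.png")[140:280,100:300];s=cv2.imread("pics/side3.png")[190:384,150:340]
f=lambda c:cv2.convertScaleAbs(cv2.resize(c,(400,int(c.shape[0]*400/c.shape[1])),interpolation=cv2.INTER_CUBIC),alpha=1.3)
t,s=f(t),f(s);cv2.imwrite("pics/v3.png",np.hstack([cv2.copyMakeBorder(t,0,s.shape[0]-t.shape[0],0,0,0),s]))
E
```

```text
99 8.35 [ 0.36  0.17  1.92  0.52 -0.01 -0.1 ] 2.75 -0.05344224804552766
82 8.18 [ 0.5  -1.39  2.74  0.26  0.05  0.02] 1.38 0.06487516805101734
65 8.18 [ 0.47 -1.27  2.24  0.26  0.04  0.01] 1.39 0.06831927665270143
48 8.18 [ 0.32 -1.35  2.2   0.27  0.04  0.01] 1.4 0.0748240449096329
31 8.18 [ 0.24 -1.14  2.71  0.25  0.07 -0.02] 1.3 0.07318935529336557
14 8.18 [ 0.34 -1.23  2.65  0.27  0.04  0.01] 1.44 0.0813890827113255
-3.0 8.175816040206085 [ 0.3  -1.12  2.51  0.26  0.05  0.01] 19.525
```

View pics/v3.png

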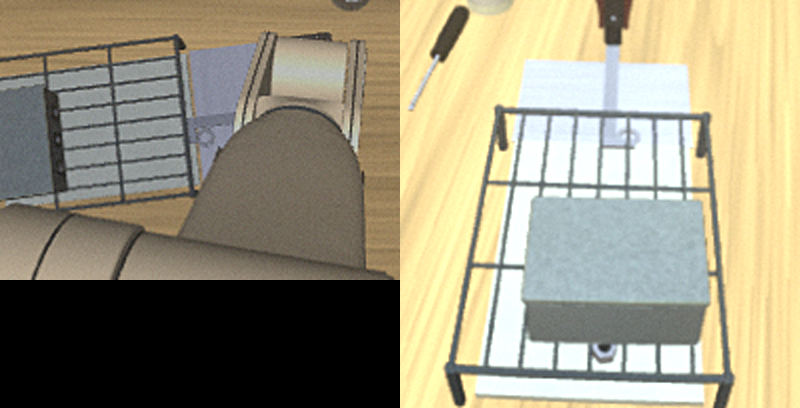

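The washer sits in the hook's crook at the board edge: about (207,135) in the left half and (630,138) in the right. Force has stayed near 2.5 N, so I'll carry on over the edge.

```bash
python3 - <<'E'
from h import *
np.set_printoptions(precision=2,suppress=True)
b=np.load("base.npy");x,z=np.load("st.npy");sy=WY-24.5
env.move_l(toe_at(-14,sy,z)[0],rate=25);print(avg(6)[:6]-b[:6])
env.move_l(toe_at(-36,sy,z)[0],rate=30);env.hold(.3);print(avg(6)[:6]-b[:6],env.read_state()["time_s"])
for n in("top","side"): cv2.imwrite(f"pics/{n}4.png",viewer.camera(n))
t=cv2.imread("pics/top4.png")[150:240,160:260];s=cv2.imread("pics/side4.png")[200:290,190:300]
f=lambda c:cv2.convertScaleAbs(cv2.resize(c,(400,int(c.shape[0]*400/c.shape[1])),interpolation=cv2.INTER_CUBIC),alpha=1.2)
t,s=f(t),f(s);h=max(t.shape[0],s.shape[0]);cv2.imwrite("pics/v4.png",np.hstack([cv2.copyMakeBorder(k,0,h-k.shape[0],0,0,0) for k in(t,s)]))
E
```

```text
[ 0.27 -0.55 -0.1   0.02  0.    0.01]
[-0.25  0.34 -0.08  0.    0.01  0.01] 21.6
```

View pics/v4.png

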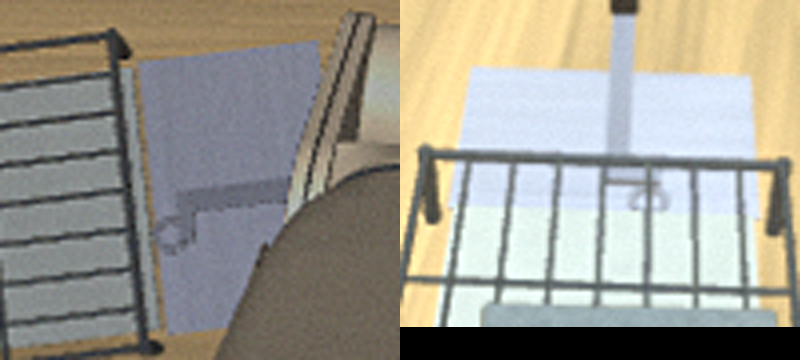

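The washer has dropped off the board and the toe has passed over it. I'll locate it in both views to see whether it lies flat, first lifting the probe clear straight up.

```bash
python3 - <<'E'
from h import *
np.set_printoptions(precision=1,suppress=True)
sy=WY-24.5
env.move_l(toe_at(-36,sy,40)[0],rate=100);env.move_l(toe_at(-75,sy,60)[0],rate=150);print(env.read_state()["time_s"])
out=[]
for n,ctr in(("top",[-18,31,4]),("side",[-18,31,4])):
    im=np.mean([viewer.camera(n) for _ in range(6)],0).astype(np.uint8);cv2.imwrite(f"pics/{n}5.png",im)
    u=np.round(proj(w(S,[ctr]),n)[0]).astype(int);x0,y0=u-20
    k=cv2.resize(im[y0:y0+40,x0:x0+40],(400,400),interpolation=cv2.INTER_CUBIC)
    k=cv2.normalize(k,None,0,255,cv2.NORM_MINMAX)
    pts=lambda l:np.round(((proj(w(S,l),n)-[x0,y0]+.5)*10-.5)).astype(int)
    for l in([[-4,-60,2],[-4,60,2]],[[0,-60,9.5],[0,60,9.5]]):
        a,b2=pts(l);cv2.line(k,tuple(map(int,a)),tuple(map(int,b2)),(0,0,255),1)
    th=np.linspace(0,6.283,60)
    cv2.polylines(k,[pts(np.c_[-19+15*np.cos(th),31+15*np.sin(th),0*th+6]).astype(np.int32)],True,(0,255,0),1)
    out.append(k);print(n,x0,y0)
cv2.imwrite("pics/v5.png",np.hstack(out))
E
```

```text
22.6083
top 183 188
side 238 233
```

View pics/v5.png

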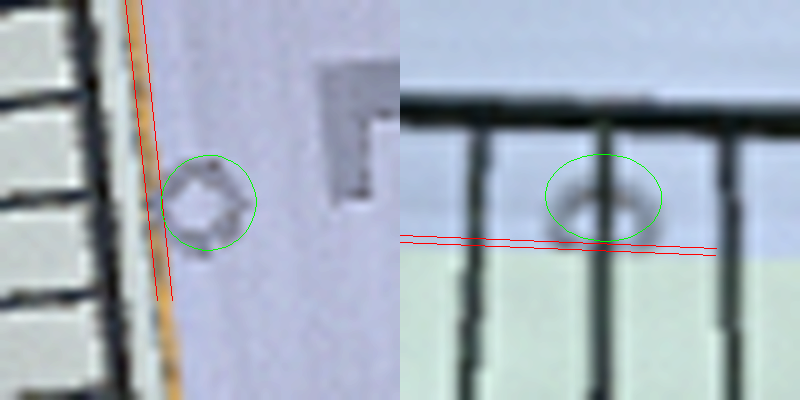

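```bash
python3 - <<'E'
from h import *
np.set_printoptions(precision=2,suppress=True)
im=cv2.imread("pics/top5.png").astype(float).mean(2)
u=proj(w(S,[[-18,31,6]]))[0]
th=np.linspace(0,6.2832,90)
def ring(q,shape,o,tilt):
    cx,cy=q[:2];m=np.zeros((shape[0]*8,shape[1]*8),np.uint8)
    for r,v in((15,255),(8.5,0)):
        X=r*np.cos(th);P=np.c_[cx+X*np.cos(tilt),cy+r*np.sin(th),6+(X+15)*np.sin(tilt)]
        cv2.fillPoly(m,[np.round(((proj(w(S,P))-o+.5)*8-.5)*16).astype(np.int32)],v,shift=4)
    return cv2.GaussianBlur(cv2.resize(m,shape[::-1],interpolation=cv2.INTER_AREA)/255.,(0,0),.6)
# cover only the plate area right of its edge
o=np.round(u).astype(int)-[9,8];A=im[o[1]:o[1]+17,o[0]:o[0]+17]
yy,xx=np.mgrid[0:17,0:17]
qs=np.array([unproj([x+o[0],y+o[1]],2) for x,y in zip(xx.ravel(),yy.ravel())])-S[:2]
sx=(qs@[np.cos(S[2]),np.sin(S[2])]).reshape(17,17)
W=sx<-7
for tilt in(0,.12,.25):
    def cost(q):
        r=ring(q,A.shape,o,tilt);B=np.c_[r[W],np.ones(W.sum()),xx[W],yy[W]]
        c,*_=np.linalg.lstsq(B,A[W],rcond=None);return ((B@c-A[W])**2).sum()
    g=minimize(cost,[-18,31],method="Nelder-Mead",options=dict(initial_simplex=[[-18,31],[-14,31],[-18,35]],xatol=.05));print(tilt,g.x,g.fun)
E
```

```text
Traceback (most recent call last):
  File "h.py", line 12, in unproj
    return least_squares(lambda q:(proj([q[0],q[1],z],n)-uv).ravel(),[400,0],x_scale=100).x
           ~~~~~~~~~~~~~^^^^^^^^^^^^^^^^^^^^^^^^^^^^^^^^^^^^^^^^^^^^^^^^^^^^^^^^^^^^^^^^^
  File "h.py", line 12, in <lambda>
    return least_squares(lambda q:(proj([q[0],q[1],z],n)-uv).ravel(),[400,0],x_scale=100).x
                                   ~~~~^^^^^^^^^^^^^^^^^
  File "h.py", line 7, in proj
    c=viewer.camera_params(n);T=np.linalg.inv(c["pose"])
ValueError: time passes only in moves, steps and waits
```

```bash
sed -i 's/    c=viewer.camera_params(n);T=/    c=CAM[n];T=/; s/^F=np.diag/CAM={n:viewer.camera_params(n) for n in("top","side")}\nF=np.diag/' h.py; python3 - <<'E'
from h import *
np.set_printoptions(precision=2,suppress=True)
th=np.linspace(0,6.2832,90)
def ring(q,shape,o,tilt,n):
    cx,cy=q[:2];m=np.zeros((shape[0]*8,shape[1]*8),np.uint8)
    for r,v in((15,255),(8.5,0)):
        X=r*np.cos(th);P=np.c_[cx+X*np.cos(tilt),cy+r*np.sin(th),6+(X+15)*np.sin(tilt)]
        cv2.fillPoly(m,[np.round(((proj(w(S,P),n)-o+.5)*8-.5)*16).astype(np.int32)],v,shift=4)
    return cv2.GaussianBlur(cv2.resize(m,shape[::-1],interpolation=cv2.INTER_AREA)/255.,(0,0),.6)
n="top";im=cv2.imread("pics/top5.png").astype(float).mean(2)
o=np.round(proj(w(S,[[-18,31,6]]))[0]).astype(int)-[9,8];A=im[o[1]:o[1]+17,o[0]:o[0]+17]
yy,xx=np.mgrid[0:17,0:17]
G=np.array([[x,y,2] for x in range(-60,20,1) for y in range(-20,80,1)]);uv=proj(w(S,G))-o
from scipy.interpolate import griddata
sx=griddata(uv,G[:,0].astype(float),(xx,yy),method="nearest")
for lim in(-6,-8):
  W=sx<lim
  for tilt in(0,.12,.25):
    def cost(q):
        r=ring(q,A.shape,o,tilt,n);B=np.c_[r[W],np.ones(W.sum()),xx[W],yy[W]]
        c,*_=np.linalg.lstsq(B,A[W],rcond=None);return ((B@c-A[W])**2).sum()
    g=minimize(cost,[-18,31],method="Nelder-Mead",options=dict(initial_simplex=[[-18,31],[-14,31],[-18,35]],xatol=.05));print(lim,tilt,g.x,g.fun)
print(env.read_state()["time_s"])
E
```

```text
-6 0 [-15.21  32.12] 3565.221129521417
-6 0.12 [-15.32  32.2 ] 3633.959215261787
-6 0.25 [-15.87  32.37] 3632.9531703999096
-8 0 [-15.24  32.05] 3299.5989287187213
-8 0.12 [-15.33  32.09] 3309.4880402842336
-8 0.25 [-15.56  32.14] 3320.415577924445
23.2083
```

The fit puts the washer at shelf x ≈ -15, with its rim at the board's foot. Its top is below 8.8 mm, because the toe passed over it without contact, so it must be lying flat on the plate. Now I'll lay the probe back at its original clear spot.

```bash
python3 - <<'E'
from h import *
np.set_printoptions(precision=2,suppress=True)
env.move_l(toe_at(-90,WY-24.5,80)[0],rate=150)
env.reach(*tool(PR[:2],PR[2],70)); env.hold(.3)
env.move_l(tool(PR[:2],PR[2],6)[0],rate=80); env.hold(.3)
print(env.move_l(tool(PR[:2],PR[2],-.6)[0],rate=8,f_stop=3),avg(5))
set_gripper(60); env.hold(.3)
env.move_l(tool(PR[:2],PR[2],130)[0],rate=120)
env.reach([400,-480,330],env.read_state()["orientation"]) if env.ik([400,-480,330],env.read_state()["orientation"]) is not None else print("noik")
env.hold(.3);print(env.read_state()["time_s"])
for n in("top","side"): cv2.imwrite(f"pics/{n}6.png",np.mean([viewer.camera(n) for _ in range(4)],0).astype(np.uint8))
t=cv2.imread("pics/top6.png")[120:260,80:400];s=cv2.imread("pics/side6.png")[100:384,150:340]
t=cv2.resize(t,None,fx=1.7,fy=1.7,interpolation=cv2.INTER_CUBIC);s=cv2.resize(s,None,fx=1.3,fy=1.3,interpolation=cv2.INTER_CUBIC)
h=max(t.shape[0],s.shape[0]);cv2.imwrite("pics/v6.png",cv2.convertScaleAbs(np.hstack([cv2.copyMakeBorder(k,0,h-k.shape[0],0,0,0) for k in(t,s)]),alpha=1.2))
E
```

```text
True [   0.4     1.01    5.33   -0.12    0.3     0.01  422.41 -304.43   92.97]
30.0583
```

View pics/v6.png

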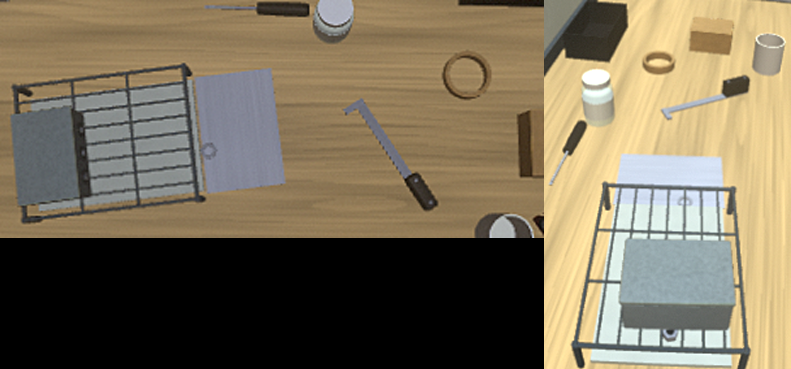

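The washer lies on the plate at about (209,150). The probe is flat on the bench from about (355,107) to (425,190), and everything else looks undisturbed. I'm handing it in.

```bash
python3 -c "
from station import workorder
print(workorder.sign_off())"
```

```text
the job is handed in; nothing more can be done
None
```

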